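# Dock the card terminal on its counter stand

## Task

Pick up the card terminal from the stall counter and mount it on the tilted head of the payment stand: press the round end of the keyhole in its back plate over the stud, flat down onto the face, then slide the terminal down the slope until the stud is fully home at the end of the slot, and let go. The terminal should end up straight on the stand, and the sauce bottles and the salad tub should stay standing where they are.

Things in the scene. Friction and masses are not known exactly. Their poses are not given: they have to be found in the camera images.
- terminal: Loose black card terminal (0.3-0.55 kg) fixed on a flat steel keyhole plate; starts lying plate down, screen up. Origin: on the plate's underside, below the middle of the plastic body, near the centre of mass. x runs along it to the keyhole end, y across, z up out of the screen. Plate 4 mm thick, 60 wide, x -68 to +120 mm; its bare steel tongue, x +68 to +120, carries the keyhole.
- grip (a point): Good place to grip the terminal: on its centre line, terminal x = -5, z = 22 mm. The plastic body is 60 mm wide, upright straight sides flush with the plate's, x = -68 to +68, z = 4 to 34 mm; from x = +22 to +68 mm a printer hump rises to z = 50 mm. Grip across the 60 mm width, x between -25 and +15 mm.
- hole (a point): Centre of the keyhole's round end, 24 mm in diameter, on the plate's underside (terminal x = +85 mm). From it a slot 12 mm wide runs 20 mm towards the tongue's tip (+x). Both go right through the plate.
- slot_end (a point): Centre of the half circle (radius 6 mm) that closes the slot, on the plate's underside (terminal x = +105 mm). When the terminal is fully home the stud's axis is here, to about 1 mm.
- stand: Dark steel payment stand bolted to the counter (immovable): base plate 170 x 150 x 8 mm, post 40 mm in diameter, tilted head on top. Origin: centre of the base's underside, on the post's axis. z up; x is the up-slope direction seen from above. The head's face is 130 mm above the counter over the post, tilted 27 degrees from level, facing up and towards -x.
- mount: The stand's tilted head. Origin: where the stud's axis meets the face, 164 mm above the counter, 67 mm from the post's axis along the stand's x. x points straight up the slope in the plane of the face, y level across it, z out of the face along the stud (27 degrees from vertical). Face: 52 mm wide, x = -160 to +32 mm. When mounted the terminal's axes are parallel to these axes.
- stud_top (a point): Top of the steel stud on its axis, 10.5 mm out from the face. Shank 10 mm in diameter, round head 18 mm, head's underside 6.5 mm above the face (a fitted plate has 2.5 mm play). Put the round hole over it, plate down on the face, then slide the terminal 21 mm down the slope (mount -x) to the stop. It does not slide by itself: it must be pushed and then stays.
- bottle_a: Squeeze bottle for sauce, 58 mm in diameter, 195 mm tall, standing loose at the far side. Origin: centre of its underside, z up.
- bottle_b: Second squeeze bottle, the same size. Origin: centre of its underside, z up.
- salad: Lidded salad tub, 104 mm in diameter, 77 mm tall, standing loose on the robot's side. Origin: centre of its underside, z up.
Things that resemble listed ones, but are neither listed nor needed, are in the scene too. There is more than one size of the terminal; the job needs the largest.

How it is judged:
On the way:
1. the stud's head has come through the round end of the keyhole, with the plate down on the face (distance between hole and mount below 0.008 m and z of hole in the frame of mount below 0.005 m), for 0.05 s.
At the end, for the whole second after the job is handed in: The terminal hangs at rest on the stand: the stud within 4 mm of the closed end of the slot, the plate flat on the face (within 3 mm and 3.4 degrees) and straight with it (within 9 degrees) (x of slot_end in the frame of mount between -0.004 and 0.004 m and y of slot_end in the frame of mount between -0.004 and 0.004 m and z of slot_end in the frame of mount between -0.003 and 0.003 m and angle between the z axis of terminal and the z axis of mount, either way round below 0.06 rad and angle between the x axis of terminal and the x axis of mount, either way round below 0.16 rad and linear speed of terminal below 0.01 m/s); the robot touches nothing.
It fails at once if a sauce bottle or the salad tub is shifted by more than 30 mm or tipped over (distance of any of bottle_a, bottle_b, salad from where it was at the start of the episode above 0.03 m or angle between any of bottle_a, bottle_b, salad's own z axis and vertical above 0.5 rad).
It also fails if it takes over 48 s, if anything falls off the work surface, if the arm or the gripper's body presses on something with over 40 N, if the wrist force passes 120 N, or if a joint passes its speed limit or range.

## Robot

A 6-joint arm with a two-finger parallel gripper is mounted at the origin on the work surface. World frame = base frame: x ahead of the robot, y to its left, z up, the work surface at z = 0. Lengths are in m, angles in rad, forces in N, time in s.
With the tool pointing down it reaches from about 0.275 to 0.75 m from the base axis. Payload 10.2 kg.
Tool frame: the origin (TCP) lies at the very end of the fingers, on their centre line; the grasp point (between the pads) lies 19 mm behind it; z points along the fingers, y is the line along which they close (so a half turn about z gives the same grasp; the last joint's range is limited). The gripper opens to 88 mm and grips with 3 to 60 N. Pads are 18 mm wide; open, the fingers measure 123 mm over their backs; the gripper's body (75 mm by 187 mm) begins 45 mm behind the grasp point.
Start: joints at [0.966, 0.313, 1.498, -0, 1.331, -0.223], TCP at [0.196, 0.487, 0.239] pointing down, gripper open.
Joint ranges: [-2.94, 2.94], [-0.97, 2.17], [0.19, 2.56], [-1.23, 4.37], [0.02, 3.11], [-2.88, 2.88]. Speed limits (rad/s): [2.39, 2.39, 3.01, 3.14, 3.14, 3.14].

## Interface

Orientations are given as a unit quaternion [w, x, y, z].
In Python, from station import env gives the robot as it stands.
- The arm moves only by the tool apply_moves, never from a script. Its argument "steps" is a list of rows, each an object of numbers: "tx", "ty", "tz": the shift along the tool's x, y, z in m; "twist": the turn about the tool's z in degrees. A call has 1 to 8 rows; each row is the pose to reach, as a shift and turn from the pose commanded when the call began, along the tool's axes at that moment; what a row does not reach only later rows make up. A row lasts 1/12 s, in which the tool goes at most 41.7 mm and 7.16 degrees, less where a joint would pass 70% of its speed; a pose out of reach is approached as far as the arm can. A call with a gripper value outside its range is refused whole. "jaw" is the opening in per cent of the stroke, from 0 (shut) to 100 (fully open), set as the call begins (left out, the last holds). The fingers move at their own pace and stop on an object; the grip force is fixed at half the most. Time passes only in rows, so rows that repeat a pose let the fingers close. It gives the time, the measured TCP pose, the force, the opening and the grip force at its end, in the units of the state.
- env.get_obs(): the state, without advancing time (a new reading comes with each control period).
- env.grab_frame(name): name is "scene" or "top" or "wrist"; returns the picture (420x560x3 uint8, red, green, blue); there is no depth.
- env.get_calibration(name): a dict with "intrinsics" (3x3 intrinsics, pixels), "k1" (the pictures are not rectified: a ray, as slopes to the right and down, at radius r is drawn at 1 + k1 r^2 times it, then the intrinsics apply), "world_to_cam" (4x4, takes a point from world to camera coordinates); the wrist camera has in their place "tool_from_camera" (4x4, takes a point from camera to tool coordinates, whose origin is the TCP and whose axes are the flange's). Camera axes: x right, y down, z forward; pixel columns grow to the right and rows downward; lengths in m; the calibration is good to about 2 mm. A picture is of the moment at which its call begins: read the wrist's pose just before it. get_calibration takes no time and is no camera call.
- env.sign_off(): hands the job in; it is judged then, once.
Trained networks look in the newest picture that a camera, given by its name, has taken for a name from the list of things; names that differ only in an ending like _2 or _b are one class to them, and where a whole thing is asked for, a point or a joint stands for the part that bears it (a point fixed in the world has none). Each returns a list of dicts, best first, with "p" (0 to 1); they miss things now and then, are a little off and sometimes report something else, mostly with a low value. They report only what shows in the picture. A call takes as long as a camera call. They do not tell look-alikes from the thing itself.
- env.search_frame(camera, label): "point" ([x, y, z] in m, in world coordinates, good to about 4 mm: the middle of the surface that is visible of it).
- env.silhouettes(camera, label): "mask" (420x560 bool, what is visible of it).
The state is a dict: "t": time; "joint_positions": joint angles; "joint_velocities": joint speeds; "tau": joint torques, N m; "eef_pos": TCP position; "ee_rot": TCP orientation; "wrist_force": force on the tool from outside, world axes, zero at the start; "wrist_torque": the same for the moment, N m; "gripper_width": finger opening in m; "grip_force": force on a finger pad.
Only numpy, scipy, OpenCV 4.12 (cv2) and the standard library are available. Lean on these libraries where they do the work, as an engineer would, in place of code of your own. Each camera call takes 0.05 s, during which the arm holds its last target. There are 200 camera calls.

## Working session

There is one attempt and no reset: what is moved stays moved. The work goes in short steps, Python scripts to look and compute and a tool call to move; the robot and the scene stay as the last step left them, time stands still between calls to the robot, and variables do not carry over. Pictures are saved under pics/ and viewed, at most 10 in all, crops included, and the job is handed in when it is done.

Besides the shell and the picture viewer there is one more tool, called after ">>>" as name(argument=value, ...) on one line, values as JSON. apply_moves: Moves the arm, as the interface text tells. Its arguments: {"type":"object","properties":{"steps":{"type":"array","items":{"type":"object","properties":{"tx":{"type":"number"},"ty":{"type":"number"},"tz":{"type":"number"},"twist":{"type":"number"}}}},"jaw":{"type":"number"}},"required":["steps"]}

```bash
ls; mkdir -p pics; python3 - <<'E'
from station import env
import cv2,numpy as np
o=env.get_obs();print({k:np.round(v,3) for k,v in o.items()})
for n in ["scene","top"]:
    im=env.grab_frame(n);cv2.imwrite(f"pics/{n}0.png",im[:,:,::-1])
    for l in ["terminal","stand","mount","hole","slot_end","stud_top","bottle_a","salad","grip"]:
        try: print(n,l,[(np.round(d["point"],3),round(d["p"],2)) for d in env.search_frame(n,l)])
        except Exception as e: print(n,l,e)
    c=env.get_calibration(n);print(c)
print(env.get_calibration("wrist"), env.get_obs()["t"])
E
```

```text
pics
{'t': np.float64(0.0), 'joint_positions': array([ 0.966,  0.313,  1.498,  0.   ,  1.331, -0.223]), 'joint_velocities': array([-0.002,  0.001,  0.001, -0.002,  0.   ,  0.001]), 'tau': array([ 1.0000e-03, -4.0221e+01, -2.5227e+01,  7.0000e-02,  3.5000e-02,
       -0.0000e+00]), 'eef_pos': array([0.195, 0.487, 0.238]), 'ee_rot': array([-0.   ,  0.19 ,  0.982, -0.001]), 'wrist_force': array([0.132, 0.306, 0.449]), 'wrist_torque': array([-0.   ,  0.013,  0.001]), 'grip_force': np.float64(0.0), 'gripper_width': np.float64(0.088)}
scene terminal [(array([0.623, 0.154, 0.033]), 0.71), (array([0.786, 0.23 , 0.024]), 0.57)]
scene stand [(array([ 0.607, -0.152,  0.007]), 0.81), (array([ 0.614, -0.159,  0.14 ]), 0.41), (array([0.62 , 0.151, 0.033]), 0.31)]
scene mount [(array([ 0.614, -0.16 ,  0.136]), 0.84)]
scene hole [(array([0.786, 0.226, 0.022]), 0.91), (array([0.555, 0.314, 0.022]), 0.74), (array([0.624, 0.152, 0.034]), 0.73), (array([ 0.606, -0.15 ,  0.008]), 0.3)]
scene slot_end [(array([0.552, 0.319, 0.024]), 0.92), (array([0.787, 0.231, 0.02 ]), 0.73), (array([0.621, 0.15 , 0.032]
[... 2042 characters left out ...]
.60287564],
       [ 0.11450419,  0.010852  , -0.99336349,  0.94541748],
       [ 0.        ,  0.        ,  0.        ,  1.        ]])}
{'intrinsics': array([[376.95855163,   0.        , 274.74788016],
       [  0.        , 376.95855163, 208.23152673],
       [  0.        ,   0.        ,   1.        ]]), 'k1': -0.029948989235728703, 'tool_from_camera': array([[ 2.50739622e-04, -9.57452865e-01, -2.88589583e-01,
         7.57142666e-02],
       [ 9.99999964e-01,  2.13048912e-04,  1.62013201e-04,
        -7.32613668e-04],
       [-9.36363068e-05, -2.88589614e-01,  9.57452885e-01,
        -1.45962336e-01],
       [ 0.00000000e+00,  0.00000000e+00,  0.00000000e+00,
         1.00000000e+00]])} 1.0
```

View pics/scene0.png

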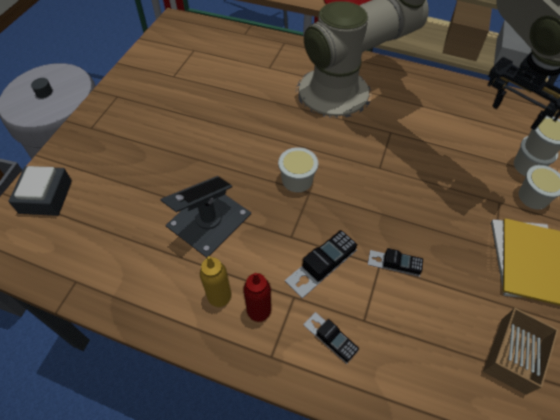

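View pics/top0.png

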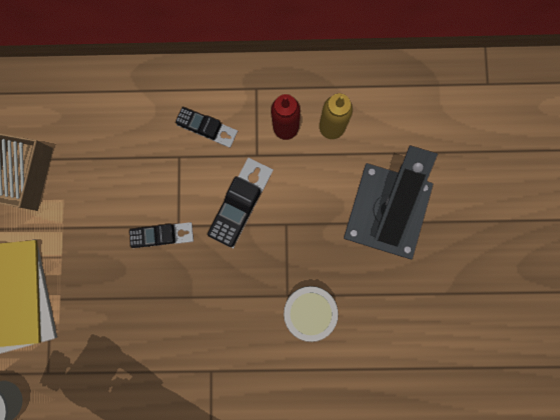

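The scene picture shows three look-alikes: terminals at scene (330,255), (403,261), (337,340), which are at top (238,205), (160,235), (205,125). The largest is scene (330,255) / top (238,205). Stand is at top (390,210) with its stud at (418,168), head rising towards +x; bottles at (286,117) and (336,117), salad at (311,314). The two cameras disagree by ~15 mm in x, so I'll check that and take a crop.

```bash
cat > h.py <<'E'
import numpy as np, cv2
from station import env
from scipy.spatial.transform import Rotation as R
def rot(q): return R.from_quat([q[1],q[2],q[3],q[0]]).as_matrix()
def cam(n,o=None):
    c=env.get_calibration(n)
    if n=="wrist":
        T=np.eye(4);T[:3,:3]=rot(o["ee_rot"]);T[:3,3]=o["eef_pos"]
        W=np.linalg.inv(T@c["tool_from_camera"])
    else: W=c["world_to_cam"]
    return c["intrinsics"],c["k1"],W
def proj(C,P):
    K,k,W=C;P=np.atleast_2d(P);p=P@W[:3,:3].T+W[:3,3];s=p[:,:2]/p[:,2:]
    s=s*(1+k*(s**2).sum(1,keepdims=True));return s*[K[0,0],K[1,1]]+K[:2,2]
def ray(C,uv):
    K,k,W=C;uv=np.atleast_2d(np.float64(uv))
    s=cv2.undistortPoints(uv[:,None],K,np.array([k,0,0,0,0.]))[:,0]
    d=np.c_[s,np.ones(len(s))]@W[:3,:3];return -W[:3,:3].T@W[:3,3],d
def onz(C,uv,z):
    o,d=ray(C,uv);return o+d*((z-o[2])/d[:,2])[:,None]
E
python3 - <<'E'
from h import *
np.set_printoptions(precision=4,suppress=True)
t,s=cam("top"),cam("scene")
print("top bolts",onz(t,[(371,171),(425,187),(353,233),(407,249)],.009))
print("scene bolts",onz(s,[(180,222),(207,248),(243,212)],.009))
print("base in scene",proj(s,[[0,0,0]]),"tcp",proj(s,[env.get_obs()["eef_pos"]]))
a=cv2.imread("pics/top0.png")[140:260,190:290];b=cv2.imread("pics/top0.png")[140:265,335:445]
c=cv2.imread("pics/scene0.png")[160:300,150:370]
cv2.imwrite("pics/crop1.png",np.hstack([cv2.resize(a,(400,480),interpolation=2),cv2.resize(b,(400,480),interpolation=2)]))
E
```

```text
top bolts [[ 0.6736 -0.1304  0.009 ]
 [ 0.6373 -0.2429  0.009 ]
 [ 0.5426 -0.0881  0.009 ]
 [ 0.5075 -0.1992  0.009 ]]
scene bolts [[ 0.627  -0.2262  0.009 ]
 [ 0.6716 -0.1281  0.009 ]
 [ 0.5419 -0.0862  0.009 ]]
base in scene [[333.3275  90.6936]] tcp [[514.2432 115.7079]]
```

View pics/crop1.png

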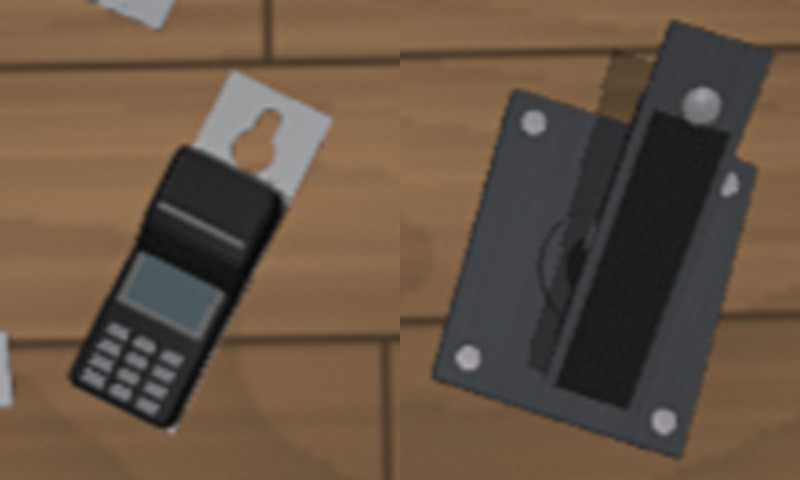

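```bash
cat >> h.py <<'E'
def frame(p,yaw):
    T=np.eye(4);T[:3,:3]=R.from_euler("z",yaw,degrees=True).as_matrix();T[:3,3]=p;return T
def mount(p,yaw):
    T=frame(p,yaw)@frame([.067,0,.164],0);T[:3,:3]=T[:3,:3]@R.from_euler("y",-27,degrees=True).as_matrix();return T
def tf(T,P): return np.atleast_2d(P)@T[:3,:3].T+T[:3,3]
def fit(f,x0):
    from scipy.optimize import least_squares
    r=least_squares(f,x0,loss="soft_l1",x_scale=[.01,.01,3]);return r.x,np.round(r.fun,1)
E
python3 - <<'E'
from h import *
np.set_printoptions(precision=4,suppress=True)
t=cam("top")
M=np.array([[120,30,4],[120,-30,4],[85,0,2],[105,0,2],[-68,-30,0]])/1e3
uv=np.array([[248.75,157.5],[272.75,170.25],[253,177.5],[257.5,169.2],[233.25,248]])
print(fit(lambda x:(proj(t,tf(frame([x[0],x[1],0],x[2]),M))-uv).ravel(),[.6,.15,-27]))
S=np.array([[418.1,167.3]]);B=np.array([(371,171),(425.5,187),(353,233),(407,249)])
Q=np.array([[68,58,9],[68,-58,9],[-68,58,9],[-68,-58,9]])/1e3
def f(x):
    return np.r_[(proj(t,tf(mount([x[0],x[1],0],x[2]),[0,0,.0105]))-S).ravel(),(proj(t,tf(frame([x[0],x[1],0],x[2]),Q))-B).ravel()]
r,e=fit(f,[.59,-.165,-18]);print(r,e); print(mount([r[0],r[1],0],r[2]))
print(rot(env.get_obs()["ee_rot"]))
E
```

```text
(array([  0.5891,   0.1598, -27.6204]), array([-0.5, -0.4,  0.4, -0.8,  0.3,  0.3,  0.1,  0.4, -0.3,  0.2]))
[  0.5901  -0.1652 -18.0859] [-0.  -0.2  0.4  0.4 -1.2  0.3  0.4 -0.4  0.   0. ]
[[ 0.847   0.3104 -0.4316  0.6538]
 [-0.2766  0.9506  0.1409 -0.186 ]
 [ 0.454   0.      0.891   0.164 ]
 [ 0.      0.      0.      1.    ]]
[[-0.928   0.3726  0.    ]
 [ 0.3726  0.928  -0.    ]
 [-0.     -0.     -1.    ]]
```

Largest terminal confirmed in the crop: (238,205) top, 188 mm plate, fitted at (0.589, 0.160), yaw −27.6°. Stand at (0.590, −0.165), yaw −18.1°. Moving above the terminal with a half turn so that the wrist camera faces the keyhole.

>>> apply_moves(steps=[{"tx":-0.04,"ty":-0.013,"twist":7},{"tx":-0.08,"ty":-0.026,"twist":14},{"tx":-0.12,"ty":-0.039,"twist":21},{"tx":-0.16,"ty":-0.052,"twist":28},{"tx":-0.2,"ty":-0.065,"twist":35},{"tx":-0.24,"ty":-0.078,"twist":42},{"tx":-0.28,"ty":-0.091,"twist":49},{"tx":-0.32,"ty":-0.104,"twist":56}], jaw=100)

```text
schema error: expected keys tx, ty, tz, twist
```

>>> apply_moves(steps=[{"twist":7},{"twist":14},{"twist":21},{"twist":28},{"twist":35},{"twist":42},{"twist":49},{"twist":56}])

```text
schema error: expected keys tx, ty, tz, twist
```

>>> apply_moves(steps=[{"twist":7},{"twist":14},{"twist":21},{"twist":28},{"twist":35},{"twist":42},{"twist":49},{"twist":56}])

```text
schema error: expected keys tx, ty, tz, twist
```

```bash
cat >> h.py <<'E'
def go(target,heading,cmd=None):
    """shift and twist from the present pose to TCP target with tool x at heading (deg)"""
    o=env.get_obs();A=rot(o["ee_rot"]);d=A.T@(np.array(target)-o["eef_pos"])
    h=np.degrees(np.arctan2(A[1,0],A[0,0]));print("t %.2f"%o["t"],"pos",o["eef_pos"].round(4),"head %.1f"%h,"down",A[:,2].round(3),"width",o["gripper_width"].round(4),"q6 %.2f"%o["joint_positions"][5])
    print("shift",d.round(4),"twist %.1f"%(-((heading-h+180)%360-180)))
E
python3 -c "
from h import *
go([.5847,.1621,.15],-27.6)"
```

```text
Traceback (most recent call last):
  File "h.py", line 32, in go
    h=np.degrees(np.arctan2(A[1,0],A[0,0]));print("t %.2f"%o["t"],"pos",o["eef_pos"].round(4),"head %.1f"%h,"down",A[:,2].round(3),"width",o["gripper_width"].round(4),"q6 %.2f"%o["joint_positions"][5])
                                                                                                                                           ^^^^^^^^^^^^^^^^^^^^^^^^
AttributeError: 'float' object has no attribute 'round'
```

All four keys are needed in each row.

>>> apply_moves(steps=[{"tx":-0.04,"ty":-0.013,"tz":0,"twist":7},{"tx":-0.08,"ty":-0.026,"tz":0,"twist":14},{"tx":-0.12,"ty":-0.039,"tz":0,"twist":21},{"tx":-0.16,"ty":-0.052,"tz":0,"twist":28},{"tx":-0.2,"ty":-0.065,"tz":0,"twist":35},{"tx":-0.24,"ty":-0.078,"tz":0,"twist":42},{"tx":-0.28,"ty":-0.091,"tz":0,"twist":49},{"tx":-0.32,"ty":-0.104,"tz":0,"twist":56}], jaw=100)

```text
t: 1.67
eef_pos: [0.4527, 0.2718, 0.2389]
ee_rot: [0.0, 0.631, 0.776, 0.0]
wrist_force: [0.1, -0.0, -0.4]
gripper_width: 0.0882
grip_force: 0.0
```

>>> apply_moves(steps=[{"tx":0,"ty":0,"tz":0,"twist":7},{"tx":0,"ty":0,"tz":0,"twist":14},{"tx":0,"ty":0,"tz":0,"twist":21},{"tx":0,"ty":0,"tz":0,"twist":28},{"tx":0,"ty":0,"tz":0,"twist":35},{"tx":0,"ty":0,"tz":0,"twist":42},{"tx":0,"ty":0,"tz":0,"twist":49},{"tx":0,"ty":0,"tz":0,"twist":56}])

```text
t: 2.33
eef_pos: [0.4514, 0.2735, 0.2387]
ee_rot: [-0.0, 0.921, 0.389, 0.0]
wrist_force: [0.6, 0.7, 0.4]
gripper_width: 0.0881
grip_force: 0.0
```

```bash
sed -i 's/o\["gripper_width"\].round(4)/round(float(o["gripper_width"]),4)/' h.py
python3 -c "
from h import *
go([.5847,.1621,.15],-27.6)"
```

```text
t 2.33 pos [0.4514 0.2735 0.2387] head 45.8 down [ 0.  0. -1.] width 0.0881 q6 1.09
shift [0.0131 0.1732 0.0887] twist 73.4
```

>>> apply_moves(steps=[{"tx":0.003,"ty":0.035,"tz":0,"twist":7},{"tx":0.006,"ty":0.07,"tz":0,"twist":14},{"tx":0.009,"ty":0.105,"tz":0,"twist":21},{"tx":0.011,"ty":0.14,"tz":0,"twist":28},{"tx":0.013,"ty":0.173,"tz":0,"twist":35},{"tx":0.013,"ty":0.173,"tz":0.02,"twist":42},{"tx":0.013,"ty":0.173,"tz":0.04,"twist":49},{"tx":0.013,"ty":0.173,"tz":0.06,"twist":56}])

```text
t: 3.0
eef_pos: [0.5854, 0.1624, 0.1777]
ee_rot: [-0.0, 0.996, -0.09, 0.0]
wrist_force: [0.0, 0.4, 1.2]
gripper_width: 0.0882
grip_force: 0.0
```

>>> apply_moves(steps=[{"tx":0,"ty":0,"tz":0.01,"twist":7},{"tx":0,"ty":0,"tz":0.02,"twist":14},{"tx":0,"ty":0,"tz":0.029,"twist":17.4},{"tx":0,"ty":0,"tz":0.029,"twist":17.4}])

```text
t: 3.33
eef_pos: [0.5844, 0.1628, 0.1478]
ee_rot: [0.001, 0.972, -0.237, -0.002]
wrist_force: [-0.4, 0.5, 0.1]
gripper_width: 0.0879
grip_force: 0.0
```

```bash
python3 - <<'E'
from h import *
o=env.get_obs();im=env.grab_frame("wrist")[:,:,::-1].copy();C=cam("wrist",o)
T=frame([.5891,.1598,0],-27.6)
M=np.array([[120,30,4],[120,-30,4],[85,0,4],[105,0,4],[-68,-30,34],[-68,30,34],[68,30,4],[68,-30,4],[-5,0,34]])/1e3
for p in proj(C,tf(T,M)): cv2.drawMarker(im,tuple(int(v) for v in p),(0,0,255),0,10,1)
cv2.imwrite("pics/w1.png",im);go([.5847,.1621,.012],-27.6)
E
```

```text
t 3.38 pos [0.5848 0.1629 0.149 ] head -27.2 down [-0.002 -0.    -1.   ] width 0.0882 q6 2.12
shift [0.0005 0.0006 0.137 ] twist 0.4
```

View pics/w1.png

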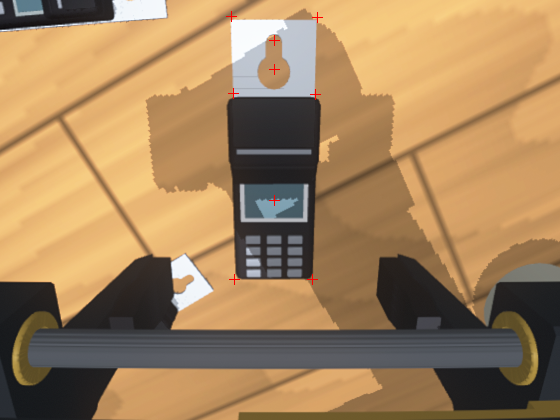

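Wrist picture: projected model corners fall on the terminal (tongue (232,17)-(317,95), hole at (274,70)), so the pose is right; the small terminal's tongue at (185,280) is clear of the fingers' path. Descend and grip.

>>> apply_moves(steps=[{"tx":0,"ty":0,"tz":0.035,"twist":0},{"tx":0,"ty":0,"tz":0.07,"twist":0},{"tx":0,"ty":0,"tz":0.1,"twist":0},{"tx":0,"ty":0,"tz":0.125,"twist":0},{"tx":0,"ty":0,"tz":0.137,"twist":0},{"tx":0,"ty":0,"tz":0.137,"twist":0}])

```text
t: 3.88
eef_pos: [0.5842, 0.1628, 0.0109]
ee_rot: [0.001, 0.972, -0.235, -0.002]
wrist_force: [-0.1, -0.2, 0.6]
gripper_width: 0.0879
grip_force: 0.0
```

>>> apply_moves(steps=[{"tx":0,"ty":0,"tz":0,"twist":0},{"tx":0,"ty":0,"tz":0,"twist":0},{"tx":0,"ty":0,"tz":0,"twist":0},{"tx":0,"ty":0,"tz":0,"twist":0},{"tx":0,"ty":0,"tz":0,"twist":0},{"tx":0,"ty":0,"tz":0,"twist":0}], jaw=40)

```text
t: 4.38
eef_pos: [0.5857, 0.163, 0.0138]
ee_rot: [-0.0, 0.972, -0.236, 0.001]
wrist_force: [-0.7, -0.9, 6.0]
gripper_width: 0.0596
grip_force: 30.0
```

```bash
python3 -c "
from h import *
go([.5847,.1621,.26],-27.6);print(env.get_obs()['grip_force'])"
```

```text
t 4.38 pos [0.5857 0.163  0.0138] head -27.3 down [ 0.002  0.    -1.   ] width 0.0596 q6 2.13
shift [-1.000e-04  1.000e-03 -2.462e-01] twist 0.3
30.00000901054591
```

>>> apply_moves(steps=[{"tx":0,"ty":0,"tz":-0.01,"twist":0},{"tx":0,"ty":0,"tz":-0.04,"twist":0},{"tx":0,"ty":0,"tz":-0.08,"twist":0},{"tx":0,"ty":0,"tz":-0.12,"twist":0},{"tx":0,"ty":0,"tz":-0.16,"twist":0},{"tx":0,"ty":0,"tz":-0.2,"twist":0},{"tx":0,"ty":0,"tz":-0.23,"twist":0},{"tx":0,"ty":0,"tz":-0.246,"twist":0}])

```text
t: 5.05
eef_pos: [0.5854, 0.1631, 0.2634]
ee_rot: [-0.001, 0.972, -0.236, 0.002]
wrist_force: [-0.1, 0.1, -4.6]
gripper_width: 0.0594
grip_force: 30.0
```

```bash
python3 -c "
from h import *
go([.5215,-.1428,.26],-18.1);print(env.get_obs()['wrist_force'],env.get_obs()['wrist_torque'])"
```

```text
t 5.05 pos [0.5854 0.1631 0.2634] head -27.3 down [ 0.005  0.    -1.   ] width 0.0594 q6 2.13
shift [0.0833 0.3011 0.0029] twist -9.2
[-0.05245677  0.14776739 -4.64724912] [0.09430539 0.15245012 0.00518154]
```

>>> apply_moves(steps=[{"tx":0.008,"ty":0.03,"tz":0,"twist":-1},{"tx":0.018,"ty":0.065,"tz":0,"twist":-2.5},{"tx":0.028,"ty":0.1,"tz":0,"twist":-4},{"tx":0.037,"ty":0.135,"tz":0,"twist":-5.5},{"tx":0.047,"ty":0.17,"tz":0,"twist":-7},{"tx":0.057,"ty":0.205,"tz":0,"twist":-8},{"tx":0.066,"ty":0.24,"tz":0,"twist":-9.2},{"tx":0.074,"ty":0.27,"tz":0,"twist":-9.2}])

```text
t: 5.72
eef_pos: [0.5259, -0.1128, 0.2587]
ee_rot: [-0.0, 0.988, -0.157, -0.001]
wrist_force: [0.3, -0.4, -4.1]
gripper_width: 0.0601
grip_force: 30.0
```

>>> apply_moves(steps=[{"tx":0.004,"ty":0.017,"tz":0,"twist":0},{"tx":0.009,"ty":0.031,"tz":0,"twist":0},{"tx":0.009,"ty":0.031,"tz":0,"twist":0},{"tx":0.009,"ty":0.031,"tz":0,"twist":0}])

```text
t: 6.05
eef_pos: [0.526, -0.143, 0.2585]
ee_rot: [-0.0, 0.988, -0.157, -0.0]
wrist_force: [-0.4, -0.0, -4.0]
gripper_width: 0.06
grip_force: 30.0
```

```bash
python3 - <<'E'
from h import *
go([.5215,-.1428,.19],-18.1)
o=env.get_obs();im=env.grab_frame("wrist")[:,:,::-1].copy();C=cam("wrist",o)
A=np.eye(4);A[:3,:3]=rot(o["ee_rot"])@np.diag([1,-1,-1]);A[:3,3]=o["eef_pos"]
M=np.array([[120,30,4],[120,-30,4],[85,0,4],[105,0,4],[-68,-30,34],[-68,30,34],[68,30,4],[68,-30,4]])/1e3+[.0045,0,-.012]
for p in proj(C,tf(A,M)): cv2.drawMarker(im,tuple(int(v) for v in p),(0,0,255),0,10,1)
for p in proj(C,tf(mount([.5901,-.1652,0],-18.1),[[0,0,.0105],[.032,.026,0],[.032,-.026,0]])): cv2.drawMarker(im,tuple(int(v) for v in p),(0,255,0),0,10,1)
cv2.imwrite("pics/w2.png",im)
E
```

```text
t 6.05 pos [ 0.526  -0.143   0.2585] head -18.1 down [-0.001  0.001 -1.   ] width 0.06 q6 1.41
shift [-0.0043  0.0012  0.0685] twist -0.0
```

View pics/w2.png

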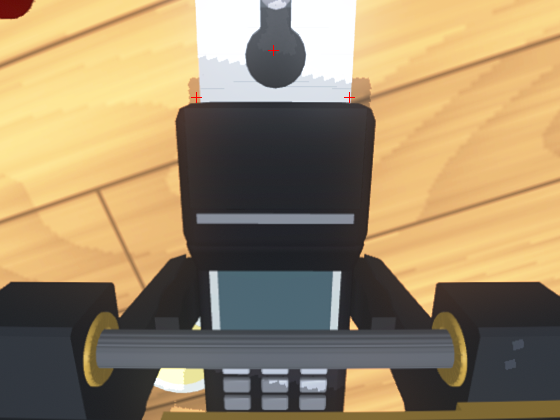

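Wrist picture: terminal held straight, hole at (275,56), stud showing through the slot at (275,3), tongue tip out of view; the terminal sits ~2 mm back in the grip. Now lower it so its tongue lands on the face below the stud and it pivots in the pads to 27°.

>>> apply_moves(steps=[{"tx":-0.003,"ty":0.001,"tz":0.025,"twist":0},{"tx":-0.003,"ty":0.001,"tz":0.05,"twist":0},{"tx":-0.003,"ty":0.001,"tz":0.075,"twist":0},{"tx":-0.003,"ty":0.001,"tz":0.085,"twist":0},{"tx":-0.003,"ty":0.001,"tz":0.09,"twist":0},{"tx":-0.003,"ty":0.001,"tz":0.095,"twist":0},{"tx":-0.003,"ty":0.001,"tz":0.1,"twist":0},{"tx":-0.003,"ty":0.001,"tz":0.105,"twist":0}])

```text
t: 6.77
eef_pos: [0.5232, -0.1424, 0.1548]
ee_rot: [0.0, 0.988, -0.156, 0.0]
wrist_force: [-5.3, 1.9, -1.8]
gripper_width: 0.0593
grip_force: 30.0
```

>>> apply_moves(steps=[{"tx":0,"ty":0,"tz":0.005,"twist":0},{"tx":0,"ty":0,"tz":0.01,"twist":0},{"tx":0,"ty":0,"tz":0.015,"twist":0},{"tx":0,"ty":0,"tz":0.02,"twist":0},{"tx":0,"ty":0,"tz":0.025,"twist":0},{"tx":0,"ty":0,"tz":0.03,"twist":0}])

```text
t: 7.27
eef_pos: [0.5236, -0.1434, 0.1238]
ee_rot: [0.0, 0.988, -0.157, 0.001]
wrist_force: [-0.5, 0.8, -2.2]
gripper_width: 0.0594
grip_force: 30.0
```

```bash
python3 - <<'E'
from h import *
go([.5215,-.1428,.108],-18.1)
im=np.hstack([env.grab_frame("scene")[150:270,140:280],env.grab_frame("wrist")[::2,::2][:120]]) if 0 else None
a=env.grab_frame("scene")[130:270,130:290];b=env.grab_frame("wrist")
cv2.imwrite("pics/m3.png",np.hstack([cv2.resize(a,(400,350),interpolation=2),cv2.resize(b,(400,350))])[:,:,::-1])
E
```

```text
t 7.27 pos [ 0.5236 -0.1434  0.1238] head -18.1 down [ 0.002 -0.001 -1.   ] width 0.0594 q6 1.40
shift [-0.0022  0.0001  0.0158] twist 0.0
```

View pics/m3.png

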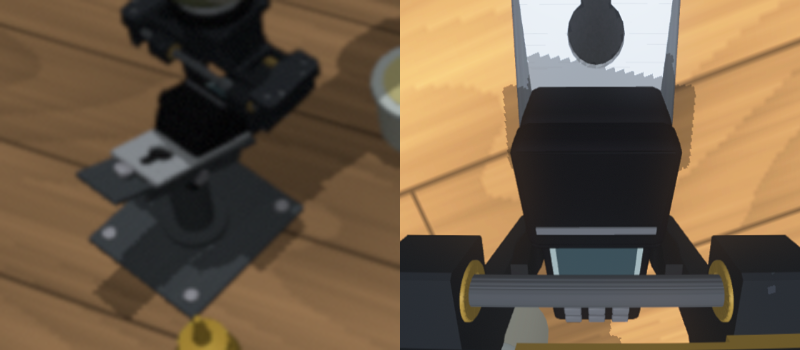

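The picture shows the tongue tip resting on the face just below the stud (scene crop (120,165)) and the terminal tilting nose-up as wanted. Continue down.

>>> apply_moves(steps=[{"tx":0,"ty":0,"tz":0.003,"twist":0},{"tx":0,"ty":0,"tz":0.006,"twist":0},{"tx":0,"ty":0,"tz":0.009,"twist":0},{"tx":0,"ty":0,"tz":0.012,"twist":0},{"tx":0,"ty":0,"tz":0.013,"twist":0}])

```text
t: 7.78
eef_pos: [0.5231, -0.1434, 0.1116]
ee_rot: [0.0, 0.988, -0.157, 0.0]
wrist_force: [-6.7, 2.7, 18.3]
gripper_width: 0.0598
grip_force: 30.0
```

>>> apply_moves(steps=[{"tx":0,"ty":0,"tz":0.001,"twist":0},{"tx":0,"ty":0,"tz":0.002,"twist":0},{"tx":0,"ty":0,"tz":0.003,"twist":0}])

```text
t: 8.03
eef_pos: [0.5232, -0.1434, 0.1115]
ee_rot: [0.001, 0.988, -0.157, 0.001]
wrist_force: [-18.3, 7.6, 46.4]
gripper_width: 0.0598
grip_force: 30.0
```

>>> apply_moves(steps=[{"tx":0,"ty":0,"tz":-0.004,"twist":0},{"tx":0,"ty":0,"tz":-0.012,"twist":0},{"tx":0,"ty":0,"tz":-0.022,"twist":0},{"tx":0,"ty":0,"tz":-0.033,"twist":0},{"tx":0,"ty":0,"tz":-0.033,"twist":0}])

```text
t: 8.45
eef_pos: [0.5238, -0.1437, 0.143]
ee_rot: [0.001, 0.988, -0.157, 0.002]
wrist_force: [0.8, -0.9, -3.8]
gripper_width: 0.0599
grip_force: 30.0
```

```bash
python3 - <<'E'
from h import *
go([.5215,-.1428,.108],-18.1)
a=env.grab_frame("scene")[130:270,130:290];b=env.grab_frame("wrist");t=env.grab_frame("top")
np.savez("pics/f4.npz",b=b,t=t,a=a)
cv2.imwrite("pics/m4.png",np.hstack([np.vstack([cv2.resize(a,(240,210),interpolation=2),cv2.resize(t[120:260,340:500],(240,210),interpolation=2)]),b])[:,:,::-1])
E
```

```text
t 8.45 pos [ 0.5238 -0.1437  0.143 ] head -18.1 down [ 0.003 -0.002 -1.   ] width 0.0599 q6 1.40
shift [-0.0026 -0.0001  0.0349] twist 0.0
```

View pics/m4.png

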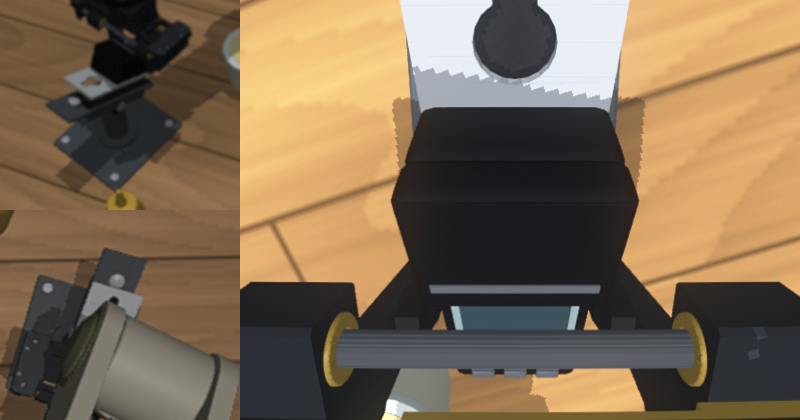

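```bash
cat >> h.py <<'E'
def tool(pos,head):  # z-up frame at the TCP
    return frame(pos,head)
def held(x): # terminal frame in z-up TCP frame: x mm offset x,z,y, pitch deg
    T=np.eye(4);T[:3,:3]=R.from_euler("y",-x[3],degrees=True).as_matrix();T[:3,3]=np.array([x[0],x[2],x[1]])/1e3;return T
E
python3 - <<'E'
from h import *
from scipy.optimize import least_squares
o=env.get_obs();C=cam("wrist",o)
A=np.eye(4);A[:3,:3]=rot(o["ee_rot"])@np.diag([1,-1,-1]);A[:3,3]=o["eef_pos"]
H=np.array([[85,12,4],[85,-12,4],[73,0,4]])/1e3;HU=np.array([[233,38],[316,38],[275,79]])
def lineu(T,y,v):
    p=proj(C,tf(T,[[.075,y,.004],[.1,y,.004]]));return p[0,0]+(p[1,0]-p[0,0])*(v-p[0,1])/(p[1,1]-p[0,1])
def f(x):
    T=A@held(x);r=list((proj(C,tf(T,H))-HU).ravel())
    for y,v,u in [(.03,0,160),(.03,105,177.7),(-.03,0,390),(-.03,105,369)]: r.append(lineu(T,y,v)-u)
    return r
r=least_squares(f,[3,-12,0,25],x_scale=[3,3,3,5]);print(r.x.round(2),np.round(r.fun,1))
J=r.jac;print("sd",np.sqrt(np.diag(np.linalg.inv(J.T@J))))
for d in (11,15,19): print(d,(held([3,-12,0,0])[:3,3]), )
E
```

```text
[14.33 -9.1  -0.55 26.61] [-1.7  0.   1.5  0.1 -0.6  0.2 -0.2  1.4 -1.   0.8]
sd [1.25304771 2.27886955 0.10783231 1.78416862]
11 [ 0.003  0.    -0.012]
15 [ 0.003  0.    -0.012]
19 [ 0.003  0.    -0.012]
```

>>> apply_moves(steps=[{"tx":0.01,"ty":0,"tz":-0.005,"twist":0},{"tx":0.02,"ty":0,"tz":-0.01,"twist":0},{"tx":0.03,"ty":-0.001,"tz":-0.01,"twist":0},{"tx":0.038,"ty":-0.001,"tz":-0.01,"twist":0},{"tx":0.038,"ty":-0.001,"tz":-0.01,"twist":0}])

```text
t: 9.02
eef_pos: [0.56, -0.1543, 0.1499]
ee_rot: [-0.0, 0.988, -0.157, -0.0]
wrist_force: [0.2, -1.1, -5.4]
gripper_width: 0.0602
grip_force: 30.0
```

```bash
python3 - <<'E'
from h import *
s=np.array([.9506,-.3104]);
o=env.get_obs();d=o["eef_pos"][:2]-[.6538,-.1860];print("t",o["t"],"s,y,z",d@s,d@[.3104,.9506],o["eef_pos"][2],o["wrist_force"])
b=env.grab_frame("wrist");C=cam("wrist",o);print("stud px",proj(C,tf(mount([.5901,-.1652,0],-18.1),[0,0,.0105])))
a=env.grab_frame("scene")[130:270,130:290]
cv2.imwrite("pics/m5.png",np.hstack([cv2.resize(a,(240,210),interpolation=2),b[:210]])[:,:,::-1])
E
```

```text
t 9.0167 s,y,z -0.09902144165786884 0.0009766901494497882 0.14989219683246388 [ 0.20674255 -1.11903171 -5.35983276]
stud px [[275.97453429  21.78755425]]
```

View pics/m5.png

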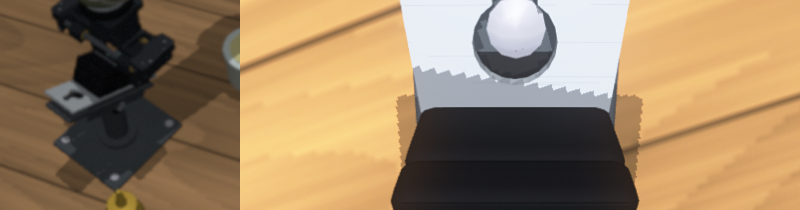

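Wrist picture: stud head at about (276,27) showing inside the keyhole's round end (274,39), as expected for the tilted descent. Go in along the stud's axis.

>>> apply_moves(steps=[{"tx":0.0025,"ty":0.0005,"tz":0.002,"twist":0},{"tx":0.004,"ty":0.0005,"tz":0.005,"twist":0},{"tx":0.0055,"ty":0.0005,"tz":0.008,"twist":0},{"tx":0.007,"ty":0.0005,"tz":0.011,"twist":0},{"tx":0.008,"ty":0.0005,"tz":0.0125,"twist":0},{"tx":0.008,"ty":0.0005,"tz":0.0125,"twist":0}])

```text
t: 9.62
eef_pos: [0.5668, -0.157, 0.1376]
ee_rot: [-0.0, 0.988, -0.157, -0.0]
wrist_force: [-0.3, 0.7, -4.2]
gripper_width: 0.0596
grip_force: 30.0
```

>>> apply_moves(steps=[{"tx":0.0005,"ty":0,"tz":0.001,"twist":0},{"tx":0.001,"ty":0,"tz":0.002,"twist":0},{"tx":0.0015,"ty":0,"tz":0.003,"twist":0},{"tx":0.0015,"ty":0,"tz":0.003,"twist":0}])

```text
t: 9.95
eef_pos: [0.5681, -0.1575, 0.1357]
ee_rot: [0.0, 0.988, -0.157, -0.0]
wrist_force: [-3.2, 2.0, 0.4]
gripper_width: 0.06
grip_force: 30.0
```

>>> apply_moves(steps=[{"tx":0,"ty":0,"tz":0.001,"twist":0},{"tx":0,"ty":0,"tz":0.0015,"twist":0},{"tx":0,"ty":0,"tz":0.0015,"twist":0}])

```text
t: 10.2
eef_pos: [0.5682, -0.1574, 0.1357]
ee_rot: [0.0, 0.988, -0.157, 0.0]
wrist_force: [-9.3, 4.1, 11.6]
gripper_width: 0.0597
grip_force: 30.0
```

```bash
python3 - <<'E'
from h import *
b=env.grab_frame("wrist");a=env.grab_frame("scene")[130:270,130:290]
cv2.imwrite("pics/m6.png",np.hstack([cv2.resize(a,(240,210),interpolation=2),b[:210]])[:,:,::-1])
E
```

```text
(no output)
```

View pics/m6.png

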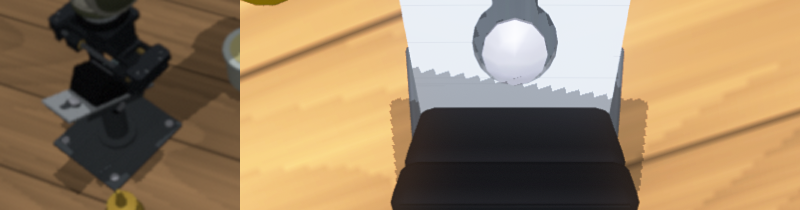

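Stud head at (275,52), 67 px wide, now covers the lower rim of the hole (row 79): it is through the keyhole with the plate on the face. Slide down the slope.

>>> apply_moves(steps=[{"tx":-0.002,"ty":0,"tz":0,"twist":0},{"tx":-0.005,"ty":0,"tz":0.0015,"twist":0},{"tx":-0.008,"ty":0,"tz":0.003,"twist":0},{"tx":-0.011,"ty":0,"tz":0.0045,"twist":0},{"tx":-0.014,"ty":0,"tz":0.006,"twist":0},{"tx":-0.016,"ty":0,"tz":0.007,"twist":0},{"tx":-0.016,"ty":0,"tz":0.007,"twist":0}])

```text
t: 10.88
eef_pos: [0.5536, -0.1529, 0.1279]
ee_rot: [0.001, 0.988, -0.157, 0.002]
wrist_force: [-1.6, 0.5, 5.2]
gripper_width: 0.0597
grip_force: 30.0
```

>>> apply_moves(steps=[{"tx":-0.0015,"ty":0,"tz":0.0008,"twist":0},{"tx":-0.003,"ty":0,"tz":0.0016,"twist":0},{"tx":-0.0045,"ty":0,"tz":0.0023,"twist":0},{"tx":-0.005,"ty":0,"tz":0.0026,"twist":0},{"tx":-0.005,"ty":0,"tz":0.0026,"twist":0}])

```text
t: 11.3
eef_pos: [0.5495, -0.1516, 0.1257]
ee_rot: [0.001, 0.988, -0.157, 0.002]
wrist_force: [1.3, 0.6, 6.4]
gripper_width: 0.0597
grip_force: 30.0
```

>>> apply_moves(steps=[{"tx":-0.001,"ty":0,"tz":0.0005,"twist":0},{"tx":-0.002,"ty":0,"tz":0.001,"twist":0},{"tx":-0.003,"ty":0,"tz":0.0015,"twist":0},{"tx":-0.003,"ty":0,"tz":0.0015,"twist":0}])

```text
t: 11.63
eef_pos: [0.5492, -0.1515, 0.1256]
ee_rot: [0.001, 0.988, -0.157, 0.006]
wrist_force: [13.2, -2.7, 7.0]
gripper_width: 0.0596
grip_force: 30.0
```

Stop felt (13 N back force, no further motion). Relax, open, retract upward.

>>> apply_moves(steps=[{"tx":0.002,"ty":0,"tz":-0.001,"twist":0},{"tx":0.002,"ty":0,"tz":-0.001,"twist":0}])

```text
t: 11.8
eef_pos: [0.5493, -0.1515, 0.1256]
ee_rot: [0.001, 0.988, -0.157, 0.003]
wrist_force: [4.5, -1.4, 9.0]
gripper_width: 0.0599
grip_force: 30.0
```

>>> apply_moves(steps=[{"tx":0,"ty":0,"tz":0,"twist":0},{"tx":0,"ty":0,"tz":0,"twist":0},{"tx":0,"ty":0,"tz":0,"twist":0},{"tx":0,"ty":0,"tz":0,"twist":0},{"tx":0,"ty":0,"tz":0,"twist":0},{"tx":0,"ty":0,"tz":0,"twist":0}], jaw=100)

```text
t: 12.3
eef_pos: [0.5473, -0.1507, 0.1235]
ee_rot: [-0.0, 0.988, -0.157, -0.0]
wrist_force: [-0.1, 0.6, 0.4]
gripper_width: 0.088
grip_force: 0.0
```

>>> apply_moves(steps=[{"tx":0,"ty":0,"tz":-0.01,"twist":0},{"tx":0,"ty":0,"tz":-0.03,"twist":0},{"tx":0,"ty":0,"tz":-0.06,"twist":0},{"tx":0,"ty":0,"tz":-0.09,"twist":0},{"tx":0,"ty":0,"tz":-0.12,"twist":0},{"tx":0,"ty":0,"tz":-0.14,"twist":0},{"tx":0,"ty":0,"tz":-0.14,"twist":0}])

```text
t: 12.88
eef_pos: [0.5485, -0.1512, 0.2689]
ee_rot: [0.001, 0.988, -0.157, 0.004]
wrist_force: [-0.0, 0.9, 0.9]
gripper_width: 0.0883
grip_force: 0.0
```

```bash
python3 - <<'E'
from h import *
o=env.get_obs();print(o["t"],o["eef_pos"],o["gripper_width"])
b=env.grab_frame("wrist")[:,:,::-1].copy();C=cam("wrist",o);a=env.grab_frame("scene")[130:270,130:290,::-1]
T=mount([.5901,-.1652,0],-18.1)
M=np.array([[120,30,4],[120,-30,4],[85,0,4],[105,0,4],[-68,-30,34],[-68,30,34]])/1e3-[.105,0,0]
for p in proj(C,tf(T,M)): cv2.drawMarker(b,tuple(int(v) for v in p),(0,0,255),0,10,1)
a=cv2.resize(a,(240,210),interpolation=2)
cv2.imwrite("pics/m7.png",np.hstack([np.vstack([a,a*0]),b]))
E
```

```text
12.8833 [ 0.54845913 -0.15115607  0.26894864] 0.08834851891505993
```

View pics/m7.png

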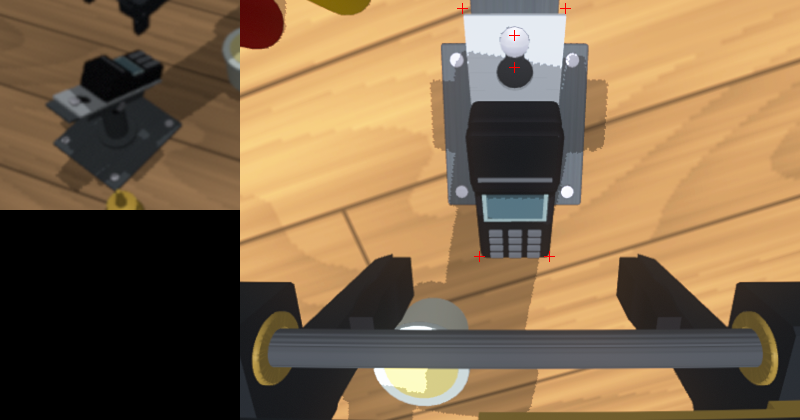

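The picture shows the stud head at (274,40) at the slot's closed end. The round hole is free below it, the terminal is straight and flat on the head, and the salad and bottles are standing. Handing in.

```bash
python3 -c "
from station import env
print(env.sign_off())"
```

```text
the job is handed in; nothing more can be done
None
```

The terminal is mounted on the stand and let go. The slide ended against a firm stop, and the last picture shows the stud at the closed end of the slot, the terminal straight, and the bottles and salad tub standing. I handed the job in at about 13 s; no verdict came back.

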